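# Shut and latch the chip guard on the slate clamp

## Robot

A 6-joint arm with a two-finger parallel gripper is mounted at the origin on the work surface. World frame = base frame: x ahead of the robot, y to its left, z up, the work surface at z = 0. Lengths are in mm, angles in rad, forces in N, time in s.
With the tool pointing down it reaches from about 275 to 750 mm from the base axis. Payload 10.2 kg.
Tool frame: the origin (TCP) lies on the centre line of the jaws, within the pads' length; the fingertips stand 17 mm ahead of it and the grasp point (between the pads) lies 2 mm behind it; z points along the fingers, y is the line along which they close (so a half turn about z gives the same grasp; the last joint's range is limited). The gripper opens to 85 mm and grips with 20 to 120 N. Pads are 22 mm wide; open, the fingers measure 114 mm over their backs; the gripper's body (76 mm by 85 mm) begins 54 mm behind the grasp point. The pads swing forward as they close: fully open they stand 13 mm farther back than shut.
Start: joints at [-1.509, 0.313, 1.498, -0, 1.331, -0.223], TCP at [147.494, -503.862, 248.294] pointing down, gripper open.
Joint ranges: [-2.94, 2.94], [-0.97, 2.17], [0.19, 2.56], [-1.23, 4.37], [0.02, 3.11], [-2.88, 2.88]. Speed limits (rad/s): [2.39, 2.39, 3.01, 3.14, 3.14, 3.14].

## Interface

Orientations are given as a unit quaternion [w, x, y, z].
In Python, from rig import ctrl gives the robot as it stands. The module is installed in compiled form; this text tells all that it offers.
- The arm moves only by the shell command python3 -m jog 'ROWS' [FORCE]. ROWS is JSON, a list of rows, each an object with "delta_pos": the shift along the world's x, y, z in mm, a list of three; "angular": the turn, a rotation vector about the world's x, y, z in rad, a list of three; "fingers": the opening, from 0 (shut) to 1 (fully open). In form: [{"delta_pos": [tx, ty, tz], "angular": [rx, ry, rz], "fingers": fingers}, ...]. A call has 1 to 10 rows; each row is the pose to reach, as a shift and turn from the pose commanded when the call began; what a row does not reach only later rows make up. A row lasts 1/8 s, in which the tool goes at most 62.5 mm and 10.7 degrees, less where a joint would pass 70% of its speed; a pose out of reach is approached as far as the arm can. A call with a gripper value outside its range is refused whole. The fingers move at their own pace and stop on an object; FORCE is the grip in N (left out, the last holds). Time passes only in rows, so rows that repeat a pose let the fingers close. It gives the time, the measured TCP pose, the force, the opening and the grip force at its end, in the units of the state.
- ctrl.sense(): the state, without advancing time (a new reading comes with each control period).
- ctrl.capture(name): name is "scene" or "top" or "wrist"; returns a dict with "pixels" (480x640x3 uint8, blue, green, red), "fx", "fy", "cx", "cy" (pixels), "R" (3x3) and "t" (3): a world point X has camera coordinates R X + t. Camera axes: x right, y down, z forward; pixel columns grow to the right and rows downward; lengths in mm; the calibration is good to about 2 mm. A picture is of the moment at which its call begins. There is no depth.
- ctrl.finish_job(): hands the job in; it is judged then, once.
The state is a dict: "time_s": time; "joints": joint angles; "dq": joint speeds; "tau": joint torques, N m; "eef_pos": TCP position; "ee_rot": TCP orientation; "force": force on the tool from outside, world axes, zero at the start; "wrist_torque": the same for the moment, N m; "grip_width": opening from 0.0 (shut) to 1.0 (fully open); "grip_force": force on a finger pad.
Only numpy, scipy, OpenCV 4.12 (cv2) and the standard library are available. Lean on these libraries where they do the work, as an engineer would, in place of code of your own. Each camera call takes 0.05 s, during which the arm holds its last target. There are 200 camera calls.

## Task

Shut the yellow-framed chip-guard gate in front of the clamped slate and latch it: lift the steel latch bar by its red grip to clear the lip of the catch, swing the gate home against its sprung rubber buffer, and let the bar drop fully down behind the lip so that the gate stays shut when you let go. The catch can be set a little in or out, so feel for its slot and work gently, never loading the catch, buffer or post with more than 30 N, and leave the loose things on the bench where they are.

Things in the scene. Friction and masses are not known exactly. Their poses are not given: they have to be found in the camera images.
- guard: grey steel-tube chip guard with clear panes, 250 mm deep, 210-235 mm high, fixed, front open where the gate hangs. Origin: on the gate's vertical hinge axis at bench level. x points into the guard (the way the gate moves as it shuts), -y from the hinge along the shut gate to the latch post, z up. Within 0.2 rad of square to the robot
- gate (a joint): swing of the gate about the hinge axis, rad: 0 = nominally shut (along the guard's -y), grows as it opens towards the robot. Yellow 20 mm square tube frame with clear pane, 245 mm wide from the hinge axis, 20 to 200 mm above the bench, 0.9 kg, turns lightly, stays where left. 'Gate frame' = the guard's frame turned with the gate about the hinge axis
- latch_bar (a joint): lift of the latch bar about its pivot on the gate, rad: 0 = level, fully down on its staple; grows as the free end rises; hard stop at 0.19. Falls by its own weight when let go
- bar_pivot (a point): pivot of the latch bar, on the gate's outer face (robot side); gate frame x -20, y -60, z 175 mm. The bar is steel, 8 mm thick (along x), 22 mm high, 0.3 kg, and runs from here along the gate frame's -y to its tip at y -292 mm, 47 mm beyond the gate's edge. Level, its underside is 164 mm above the bench
- lift_grip (a point): centre of the upright red cylindrical grip on the latch bar, 22 mm diameter, 50 mm tall, on a thin stem. With the bar level: gate frame x -20, y -205, z 240 mm, that is 145 mm beyond the bar's pivot and 65 mm above it. Pinch it from above; the gate's top rail is 40 mm below this point
- latch_post: grey square post, 235 mm high, at the free end of the shut gate, carrying catch and buffer; its origin and axes are those of the guard (the post itself stands 285 mm along -y)
- catch_place (a point): middle setting of the nylon-faced dark steel catch on the post's robot side, 164 mm up. Slot open at the top, 12 mm wide along x, 30 mm along y, between a blunt front lip (16 mm thick, top 178 mm up) and a back plate (top 230 mm up). Bolted through slots: it really sits up to 10 mm nearer or farther along x (bar central at gate 0 +/- 0.035 rad), not measured: see or feel it
- buffer_place (a point): face of the sprung black rubber buffer behind the gate's free edge, at rest. The gate meets it when about 0.04 rad open; 0.6 N per mm. With the bar in the slot it is pressed up to 20 mm, so the gate must be held in with up to 12 N until the bar is down; let go too soon, it pushes the gate back open. Once down behind the lip, the bar holds the gate
- slate_clamp: bar clamp with dark cast jaws and red screw handle holding a dark slate slab upright, 200 mm long, 140 mm high, fixed inside the guard; origin under its middle
- tuff: porous yellow tuff chunk, 90 x 70 x 75 mm, loose; origin at the centre of its underside. Leave alone
- blue_tray: blue enamel tray with rock chips, 200 x 150 x 33 mm, loose; origin at the centre of its underside. Leave alone
- plumb_bob: brass plumb bob standing point up, 40 mm diameter, 105 mm high, loose; origin at the centre of its underside. Leave alone
- tube_rack: white plastic tube rack with tubes, 100 x 210 mm, 110 mm high, loose; origin at the centre of its underside. Leave alone
- chip_cup: aluminium cup, 64 mm diameter, 70 mm high, loose; origin at the centre of its underside. Leave alone

How it is judged:
By the outcome, as a careful person would: the job done as asked, in the order asked, and still so for the second after the job is handed in, with the robot touching nothing.
It also fails if it takes over 54 s, if anything falls off the work surface, if the arm or the gripper's body presses on something with over 40 N, if the wrist force passes 120 N, or if a joint passes its speed limit or range.

## Working session

There is one attempt and no reset: what is moved stays moved. The work goes in short steps, Python scripts to look and compute and a shell command to move; the robot and the scene stay as the last step left them, time stands still between calls to the robot, and variables do not carry over. Pictures are saved under pics/ and viewed, at most 10 in all, crops included, and the job is handed in when it is done.

```bash
mkdir -p pics
cat > h.py <<'E'
import numpy as np,cv2
from rig import ctrl
def cap(n,f):
    c=ctrl.capture(n); cv2.imwrite('pics/'+f,c['pixels']); np.savez('pics/'+f+'.npz',**c); return c
def proj(c,X):
    p=np.asarray(c['R'])@np.asarray(X,float)+np.asarray(c['t']); return c['fx']*p[0]/p[2]+c['cx'],c['fy']*p[1]/p[2]+c['cy']
def ray(c,u,v,z):
    R=np.asarray(c['R']);t=np.asarray(c['t']);o=-R.T@t
    d=R.T@np.array([(u-c['cx'])/c['fx'],(v-c['cy'])/c['fy'],1]); return o+d*(z-o[2])/d[2]
E
python3 - <<'E'
from h import *
s=ctrl.sense();print(s)
for n in('scene','top'):
    c=cap(n,n+'1.png');R=np.asarray(c['R']);print(n,-R.T@np.asarray(c['t']),R[2],c['fx'])
E
```

```text
{'time_s': 0.0, 'joints': array([-1.50942207e+00,  3.13466244e-01,  1.49843786e+00,  3.01179259e-06,
        1.33100020e+00, -2.23435488e-01]), 'dq': array([ 0.00055192, -0.00080025, -0.00081184,  0.00131522, -0.00152903,
       -0.00114334]), 'tau': array([-5.82662706e-04, -4.12268221e+01, -2.59742314e+01, -1.95150064e-04,
        4.13086731e-03, -2.55658210e-05]), 'eef_pos': array([ 147.46815692, -503.61840474,  247.72645705]), 'ee_rot': array([-6.53555466e-04,  9.89877388e-01,  1.41923668e-01,  5.45416000e-05]), 'force': array([-0.32627305,  0.56248301, -0.13586595]), 'wrist_torque': array([0.0055263 , 0.00807167, 0.00641592]), 'grip_force': 0.0, 'grip_width': 0.9984389920943113}
scene [1569.1329834   207.02646624 1141.688477  ] [-0.69154446 -0.13235058 -0.71010534] 535.8633370989786
top [ 310.96261557   14.69050107 1920.71679998] [ 0.17120295  0.00553491 -0.98522024] 623.0590996665559
```

View pics/scene1.png

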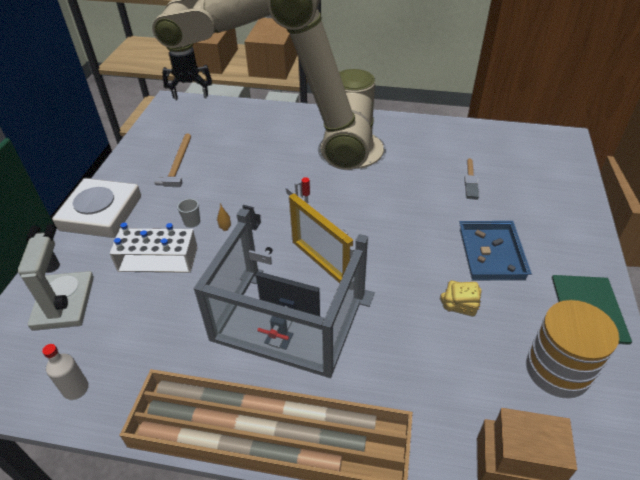

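View pics/top1.png

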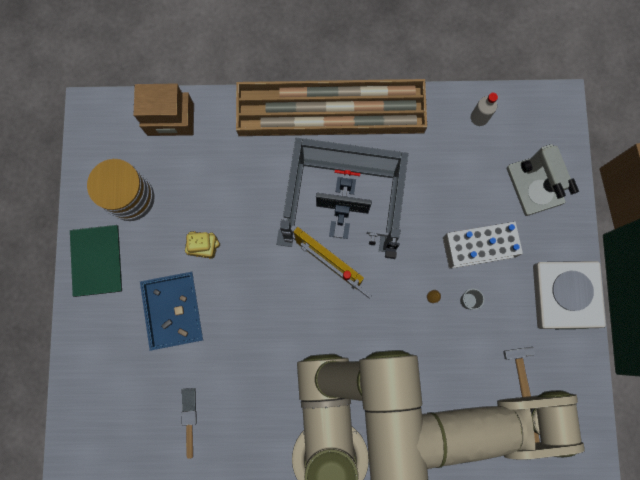

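The scene picture shows the gate open towards the robot, with the red grip at (306,188) in scene and (347,275) in top. The hinge is near (297,232) in top and the post near (392,243). I'll enlarge this area.

Run:
```python
import cv2
a=cv2.imread('pics/top1.png')[215:315,265:415]
b=cv2.imread('pics/scene1.png')[165:305,195:385]
cv2.imwrite('pics/a.png',cv2.resize(a,(750,500),interpolation=cv2.INTER_CUBIC))
cv2.imwrite('pics/b.png',cv2.resize(b,(760,560),interpolation=cv2.INTER_CUBIC))
```

```text
(no output)
```

View pics/a.png

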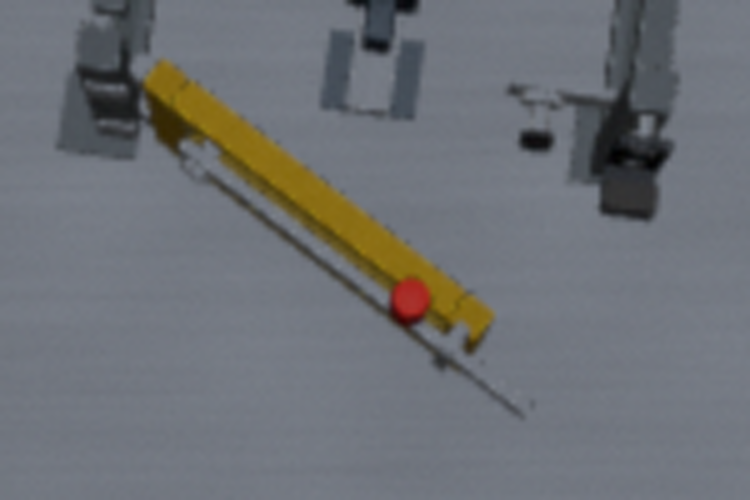

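View pics/b.png

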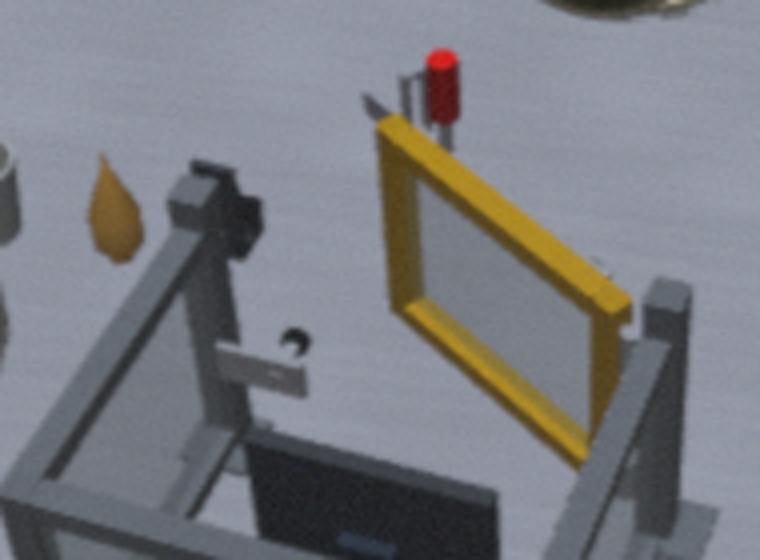

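```bash
cat > fit.py <<'E'
from h import *
from scipy.optimize import least_squares
T=dict(np.load('pics/top1.png.npz'));S=dict(np.load('pics/scene1.png.npz'))
def t(u,v):return 265+u/5-.4,215+v/5-.4
def s(u,v):return 195+u/4-.4,165+v/4-.4
obs=[(T,t(410,297),(-20,-205,265)),(S,s(442,58),(-20,-205,265)),(T,t(525,412),(-20,-292,182)),
 (T,t(495,318),(10,-245,200)),(S,s(377,128),(10,-245,200)),(S,s(393,114),(-10,-245,200))]
def f(p):
    r=[]
    c,n=np.cos(p[2]),np.sin(p[2])
    for C,uv,(x,y,z) in obs: r+=list(np.array(proj(C,(p[0]+c*x-n*y,p[1]+n*x+c*y,z)))-uv)
    return np.array(r)
R=least_squares(f,[450,100,-.6]);print('hinge,a',R.x);print(R.fun.reshape(-1,2).round(1))
p=R.x;c,n=np.cos(p[2]),np.sin(p[2]);print('grip',p[0]-20*c+205*n,p[1]-20*n-205*c)
print('posts scene z235',ray(S,*s(195,190),235),ray(S,*s(668,295),235))
print('back rail top',ray(T,297,138,210),ray(T,408,153,210))
print('catch top z230',ray(T,*t(630,175),230),'catch scene',ray(S,*s(215,168),230))
E
python3 fit.py
```

```text
hinge,a [663.28043016  91.53761157  -0.70701767]
[[ 0.5 -0.9]
 [ 0.5 -0.4]
 [ 0.5 -0.5]
 [ 0.6 -1.4]
 [-0.2 -1.7]
 [ 1.7 -1.3]]
grip 514.9126960125903 -51.33301334885978
posts scene z235 [ 634.483244  -186.5262622  235.       ] [675.87664966 117.65249907 235.        ]
back rail top [914.03859807  81.74541447 210.        ] [ 864.03749128 -234.85329809  210.        ]
catch top z230 [ 582.31743479 -173.64777667  230.        ] catch scene [ 607.21606237 -182.08825834  230.        ]
```

```bash
python3 -m jog '[{"delta_pos":[30,35,40],"angular":[0,0,0],"fingers":1},{"delta_pos":[65,80,75],"angular":[0,0,0.05],"fingers":1},{"delta_pos":[100,125,85],"angular":[0,0,0.12],"fingers":1},{"delta_pos":[140,173,85],"angular":[0,0,0.2],"fingers":1},{"delta_pos":[180,222,85],"angular":[0,0,0.28],"fingers":1},{"delta_pos":[220,271,85],"angular":[0,0,0.36],"fingers":1},{"delta_pos":[260,320,85],"angular":[0,0,0.44],"fingers":1},{"delta_pos":[300,370,85],"angular":[0,0,0.5],"fingers":1},{"delta_pos":[335,413,85],"angular":[0,0,0.55],"fingers":1},{"delta_pos":[367,453,85],"angular":[0,0,0.58],"fingers":1}]' 40
python3 -m jog '[{"delta_pos":[0,0,0],"angular":[0,0,0],"fingers":1},{"delta_pos":[0,0,0],"angular":[0,0,0],"fingers":1}]'
python3 - <<'E'
from h import *
c=cap('wrist','w1.png');s=ctrl.sense();print(s['eef_pos'],s['ee_rot'],s['joints'],s['force'])
print('expected grip top',proj(c,(515,-51,265)))
E
```

```text
time_s: 1.35
eef_pos: [515.4, -48.8, 333.0]
ee_rot: [-0.0, 0.908, 0.42, -0.0]
force: [0.2, -1.6, -0.1]
grip_width: 0.999
grip_force: 0.0
time_s: 1.6
eef_pos: [514.2, -51.2, 333.0]
ee_rot: [-0.0, 0.908, 0.419, -0.0]
force: [0.3, -0.2, -1.0]
grip_width: 1.004
grip_force: 0.0
[514.05414306 -51.62142091 333.19356741] [-4.09770429e-05  9.08205068e-01  4.18525383e-01 -2.39253596e-04] [-3.27011445e-01  2.48432776e-01  1.36329180e+00 -2.70001231e-04
  1.53027169e+00  3.80153746e-01] [-0.44378391 -0.09957132 -0.55316949]
expected grip top (np.float64(318.9053872293111), np.float64(270.3854691473572))
```

View pics/w1.png

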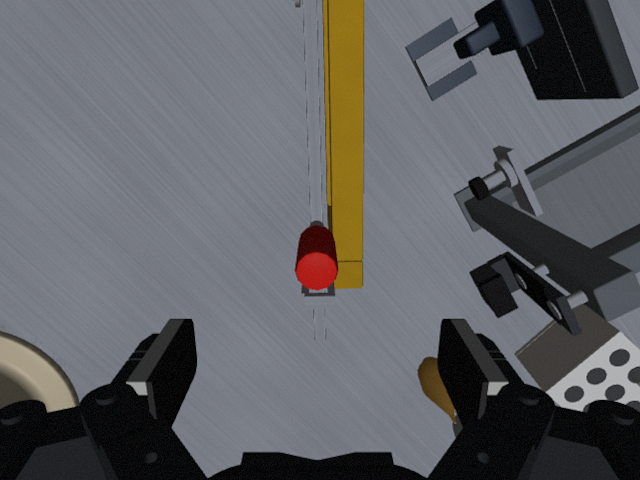

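The grip top is at (316,271), within 3 px of prediction, and the bar is square to the jaws. The catch is visible at (492,290) for the lip and (540,290) for the back plate. Next I go down and pinch.

```bash
python3 -m jog '[{"delta_pos":[0,0,-40],"angular":[0,0,0],"fingers":1},{"delta_pos":[0,0,-75],"angular":[0,0,0],"fingers":1},{"delta_pos":[0,0,-91],"angular":[0,0,0],"fingers":1},{"delta_pos":[0,0,-91],"angular":[0,0,0],"fingers":0.6},{"delta_pos":[0,0,-91],"angular":[0,0,0],"fingers":0.4},{"delta_pos":[0,0,-91],"angular":[0,0,0],"fingers":0.1},{"delta_pos":[0,0,-91],"angular":[0,0,0],"fingers":0.1},{"delta_pos":[0,0,-91],"angular":[0,0,0],"fingers":0.1}]' 40
python3 -m jog '[{"delta_pos":[0,0,0],"angular":[0,0,0],"fingers":0.1},{"delta_pos":[0,0,0],"angular":[0,0,0],"fingers":0.1},{"delta_pos":[0,0,0],"angular":[0,0,0],"fingers":0.1}]' 40
```

```text
time_s: 2.65
eef_pos: [514.7, -51.1, 243.1]
ee_rot: [0.001, 0.908, 0.419, 0.0]
force: [-2.1, -1.6, 5.7]
grip_width: 0.246
grip_force: 39.0
time_s: 3.02
eef_pos: [514.6, -51.1, 243.1]
ee_rot: [0.001, 0.908, 0.419, 0.0]
force: [-1.9, -1.8, 6.0]
grip_width: 0.247
grip_force: 39.0
```

```bash
python3 -m jog '[{"delta_pos":[1,1,4],"angular":[-0.02,0.018,0],"fingers":0.1},{"delta_pos":[3,3.3,8.5],"angular":[-0.045,0.039,0],"fingers":0.1},{"delta_pos":[4.5,5,13],"angular":[-0.07,0.06,0],"fingers":0.1},{"delta_pos":[5.7,6.7,17],"angular":[-0.091,0.078,0],"fingers":0.1},{"delta_pos":[5.7,6.7,17],"angular":[-0.091,0.078,0],"fingers":0.1}]' 40
python3 - <<'E'
from h import *
from scipy.spatial.transform import Rotation as Ro
# swing targets relative to lifted pose
H=np.array([663.3,91.5]);P=np.array([520.3,-44.4]);
for d in np.arange(0.06,0.66,0.06):
    c,s=np.cos(d),np.sin(d);v=P-H
    print(round(d,2),(np.array([c*v[0]-s*v[1],s*v[0]+c*v[1]])-v).round(1))
E
```

```text
time_s: 3.65
eef_pos: [520.3, -44.1, 259.6]
ee_rot: [0.026, 0.906, 0.419, -0.055]
force: [-3.5, -3.2, 2.2]
grip_width: 0.244
grip_force: 39.6
0.06 [ 8.4 -8.3]
0.12 [ 17.3 -16.1]
0.18 [ 26.6 -23.4]
0.24 [ 36.4 -30.1]
0.3 [ 46.5 -36.2]
0.36 [ 57.  -41.7]
0.42 [ 67.8 -46.5]
0.48 [ 78.9 -50.7]
0.54 [ 90.2 -54.2]
0.6 [101.7 -57. ]
0.66 [113.4 -59.1]
```

```bash
python3 -m jog '[{"delta_pos":[4.2,-4.2,0],"angular":[0,0,0.03],"fingers":0.1},{"delta_pos":[8.4,-8.3,0],"angular":[0,0,0.06],"fingers":0.1},{"delta_pos":[17.3,-16.1,0],"angular":[0,0,0.12],"fingers":0.1},{"delta_pos":[26.6,-23.4,0],"angular":[0,0,0.18],"fingers":0.1},{"delta_pos":[31.4,-26.8,0],"angular":[0,0,0.21],"fingers":0.1},{"delta_pos":[36.4,-30.1,0],"angular":[0,0,0.24],"fingers":0.1},{"delta_pos":[36.4,-30.1,0],"angular":[0,0,0.24],"fingers":0.1},{"delta_pos":[36.4,-30.1,0],"angular":[0,0,0.24],"fingers":0.1}]' 40; python3 -c "
from rig import ctrl;s=ctrl.sense();print(s['force'],s['wrist_torque'])"
```

```text
time_s: 4.65
eef_pos: [557.0, -73.3, 258.7]
ee_rot: [0.031, 0.85, 0.524, -0.05]
force: [3.5, 4.6, -4.0]
grip_width: 0.244
grip_force: 39.5
[ 3.46719159  4.61828331 -4.01017249] [ 1.00738733 -0.95968915 -0.02544713]
```

```bash
python3 -m jog '[{"delta_pos":[5.4,-2,0],"angular":[0,0,0.03],"fingers":0.1},{"delta_pos":[11,-4.5,0],"angular":[0,0,0.06],"fingers":0.1},{"delta_pos":[16.5,-7,0],"angular":[0,0,0.09],"fingers":0.1},{"delta_pos":[21.6,-9.6,0],"angular":[0,0,0.12],"fingers":0.1},{"delta_pos":[27,-12,0],"angular":[0,0,0.15],"fingers":0.1},{"delta_pos":[32.4,-14.4,0],"angular":[0,0,0.18],"fingers":0.1},{"delta_pos":[38,-16.6,0],"angular":[0,0,0.21],"fingers":0.1},{"delta_pos":[41,-17.6,0],"angular":[0,0,0.225],"fingers":0.1},{"delta_pos":[41,-17.6,0],"angular":[0,0,0.225],"fingers":0.1},{"delta_pos":[41,-17.6,0],"angular":[0,0,0.225],"fingers":0.1}]' 40; python3 -c "
from h import *
s=ctrl.sense();print(s['force'],s['wrist_torque'])
c=cap('wrist','w2.png');cap('top','t2.png');cv2.imwrite('pics/w2c.png',cv2.resize(c['pixels'],(800,600)))"
```

```text
time_s: 5.9
eef_pos: [597.9, -91.5, 259.0]
ee_rot: [0.036, 0.785, 0.616, -0.047]
force: [2.2, 4.6, -4.6]
grip_width: 0.25
grip_force: 39.6
[ 2.21457323  4.58318255 -4.62588206] [ 1.1009123  -0.70426703  0.05391989]
```

View pics/w2c.png

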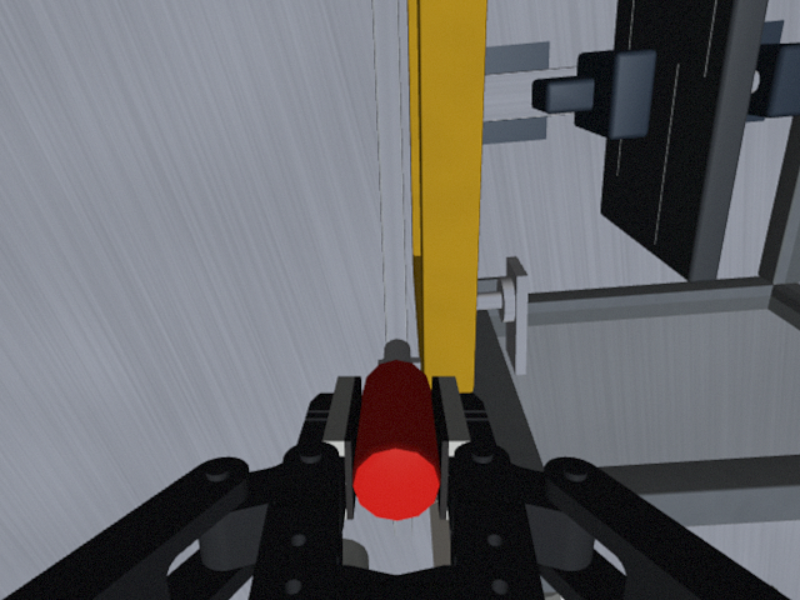

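The gate is nearly home, with the buffer at (490,300) just behind its edge and the grip held at (397,490). I continue in small felt steps.

```bash
python3 -m jog '[{"delta_pos":[2.8,-1,0],"angular":[0,0,0.015],"fingers":0.1},{"delta_pos":[5.6,-1.9,0],"angular":[0,0,0.03],"fingers":0.1},{"delta_pos":[8.4,-2.7,0],"angular":[0,0,0.045],"fingers":0.1},{"delta_pos":[8.4,-2.7,0],"angular":[0,0,0.045],"fingers":0.1}]' 40
python3 -m jog '[{"delta_pos":[2.8,-0.8,0],"angular":[0,0,0.015],"fingers":0.1},{"delta_pos":[2.8,-0.8,0],"angular":[0,0,0.015],"fingers":0.1},{"delta_pos":[2.8,-0.8,0],"angular":[0,0,0.015],"fingers":0.1}]' 40
python3 -m jog '[{"delta_pos":[2.8,-0.7,0],"angular":[0,0,0.015],"fingers":0.1},{"delta_pos":[2.8,-0.7,0],"angular":[0,0,0.015],"fingers":0.1},{"delta_pos":[2.8,-0.7,0],"angular":[0,0,0.015],"fingers":0.1}]' 40
```

```text
time_s: 6.5
eef_pos: [605.6, -94.0, 258.7]
ee_rot: [0.036, 0.771, 0.634, -0.047]
force: [-3.4, 6.0, -4.0]
grip_width: 0.246
grip_force: 39.9
time_s: 6.88
eef_pos: [608.0, -94.7, 258.6]
ee_rot: [0.036, 0.766, 0.64, -0.047]
force: [-5.8, 6.0, -4.5]
grip_width: 0.248
grip_force: 40.1
time_s: 7.25
eef_pos: [608.9, -95.2, 258.0]
ee_rot: [0.034, 0.762, 0.645, -0.049]
force: [-18.2, 8.1, -3.5]
grip_width: 0.245
grip_force: 41.6
```

```bash
python3 -m jog '[{"delta_pos":[-1.5,0.6,0],"angular":[0,0,-0.006],"fingers":0.1},{"delta_pos":[-3,1.2,0],"angular":[0,0,-0.012],"fingers":0.1},{"delta_pos":[-3,1.2,0],"angular":[0,0,-0.012],"fingers":0.1}]' 40
python3 -c "
from h import *
c=cap('wrist','w3.png');t=cap('top','t3.png')
a=cv2.resize(t['pixels'][195:270,340:415],(600,600),interpolation=cv2.INTER_CUBIC);cv2.imwrite('pics/t3c.png',a)"
```

```text
time_s: 7.62
eef_pos: [607.6, -94.4, 258.7]
ee_rot: [0.036, 0.765, 0.641, -0.047]
force: [-6.1, 5.3, -3.6]
grip_width: 0.244
grip_force: 40.2
```

View pics/t3c.png

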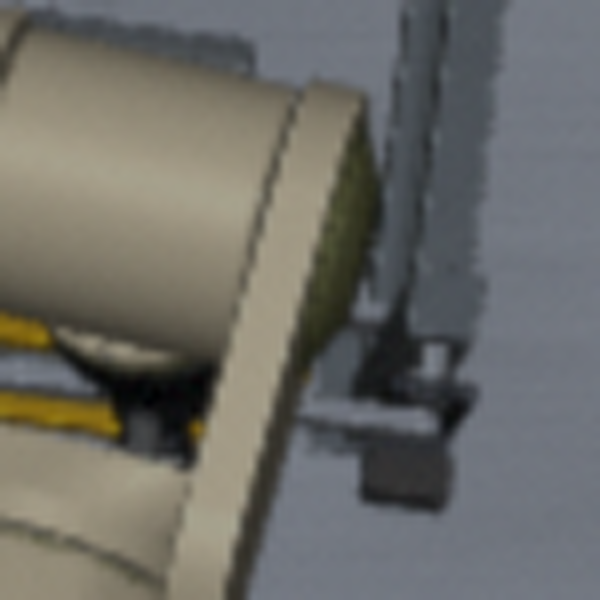

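The bar, at (370,412) in the crop, lies above the slot between the lip block at (400,470) and the back plate at (420,390). Now I lower it gently.

```bash
python3 -m jog '[{"delta_pos":[-0.3,-1.8,-4],"angular":[0.03,-0.005,0],"fingers":0.1},{"delta_pos":[-0.6,-3.7,-8],"angular":[0.059,-0.01,0],"fingers":0.1},{"delta_pos":[-0.6,-3.7,-8],"angular":[0.059,-0.01,0],"fingers":0.1},{"delta_pos":[-0.6,-3.7,-8],"angular":[0.059,-0.01,0],"fingers":0.1}]' 40
python3 -m jog '[{"delta_pos":[-0.2,-1.2,-2],"angular":[0.015,-0.003,0],"fingers":0.1},{"delta_pos":[-0.5,-2.5,-4],"angular":[0.03,-0.005,0],"fingers":0.1},{"delta_pos":[-0.5,-2.5,-4],"angular":[0.03,-0.005,0],"fingers":0.1}]' 40
```

```text
time_s: 8.22
eef_pos: [607.0, -98.8, 250.9]
ee_rot: [0.018, 0.767, 0.641, -0.025]
force: [-6.9, 3.1, -3.1]
grip_width: 0.246
grip_force: 40.2
time_s: 8.6
eef_pos: [606.6, -101.1, 246.5]
ee_rot: [0.007, 0.767, 0.642, -0.013]
force: [-5.3, 4.2, -3.7]
grip_width: 0.246
grip_force: 40.1
```

```bash
python3 -m jog '[{"delta_pos":[-0.2,-1,-2],"angular":[0.015,-0.003,0],"fingers":0.1},{"delta_pos":[-0.3,-1.5,-3.6],"angular":[0.027,-0.004,0],"fingers":0.1},{"delta_pos":[-0.3,-1.5,-3.6],"angular":[0.027,-0.004,0],"fingers":0.1}]' 40
python3 -m jog '[{"delta_pos":[-0.2,0,-0.5],"angular":[0,0,0],"fingers":0.1},{"delta_pos":[-0.2,0,-0.5],"angular":[0,0,0],"fingers":0.1}]' 40
```

```text
time_s: 8.98
eef_pos: [606.3, -102.6, 243.2]
ee_rot: [-0.001, 0.767, 0.642, -0.003]
force: [-5.7, 3.8, -2.8]
grip_width: 0.248
grip_force: 40.2
time_s: 9.22
eef_pos: [606.3, -102.6, 243.2]
ee_rot: [-0.001, 0.767, 0.642, -0.003]
force: [-4.8, 3.6, -0.5]
grip_width: 0.247
grip_force: 40.3
```

```bash
python3 -m jog '[{"delta_pos":[-0.7,0,-0.3],"angular":[0,0,0],"fingers":0.1},{"delta_pos":[-1.4,0,-0.3],"angular":[0,0,0],"fingers":0.1},{"delta_pos":[-1.8,0,-0.3],"angular":[0,0,0],"fingers":0.1},{"delta_pos":[-1.8,0,-0.3],"angular":[0,0,0],"fingers":0.1}]' 40
python3 -m jog '[{"delta_pos":[0,0,0],"angular":[0,0,0],"fingers":0.4},{"delta_pos":[0,0,0],"angular":[0,0,0],"fingers":0.65},{"delta_pos":[0,0,0],"angular":[0,0,0],"fingers":0.65},{"delta_pos":[0,0,0],"angular":[0,0,0],"fingers":0.65},{"delta_pos":[0,0,15],"angular":[0,0,0],"fingers":0.65},{"delta_pos":[0,0,50],"angular":[0,0,0],"fingers":0.65},{"delta_pos":[0,0,100],"angular":[0,0,0],"fingers":0.65},{"delta_pos":[-50,0,120],"angular":[0,0,0],"fingers":0.65},{"delta_pos":[-100,0,120],"angular":[0,0,0],"fingers":0.65},{"delta_pos":[-150,0,120],"angular":[0,0,0],"fingers":0.65}]'
python3 -m jog '[{"delta_pos":[-60,-50,0],"angular":[0,0,0],"fingers":0.65},{"delta_pos":[-100,-110,0],"angular":[0,0,0],"fingers":0.65},{"delta_pos":[-120,-170,0],"angular":[0,0,0],"fingers":0.65},{"delta_pos":[-140,-230,0],"angular":[0,0,0],"fingers":0.65},{"delta_pos":[-140,-230,0],"angular":[0,0,0],"fingers":0.65}]'
python3 -c "
from h import *
t=cap('top','t4.png');s=cap('scene','s4.png')
a=cv2.resize(t['pixels'][200:275,280:410],(780,450),interpolation=cv2.INTER_CUBIC);cv2.imwrite('pics/t4c.png',a)
a=cv2.resize(s['pixels'][165:300,195:385],(760,540),interpolation=cv2.INTER_CUBIC);cv2.imwrite('pics/s4c.png',a)"
```

```text
time_s: 9.72
eef_pos: [604.9, -102.3, 243.1]
ee_rot: [-0.001, 0.767, 0.642, -0.002]
force: [-2.7, 5.4, -0.2]
grip_width: 0.246
grip_force: 40.2
time_s: 10.98
eef_pos: [453.6, -102.4, 364.1]
ee_rot: [0.001, 0.767, 0.642, -0.001]
force: [-0.2, -0.6, 1.0]
grip_width: 0.648
grip_force: 0.0
time_s: 11.6
eef_pos: [313.7, -335.0, 363.7]
ee_rot: [0.0, 0.768, 0.64, -0.002]
force: [-0.2, -0.8, 0.1]
grip_width: 0.654
grip_force: 0.0
```

View pics/t4c.png

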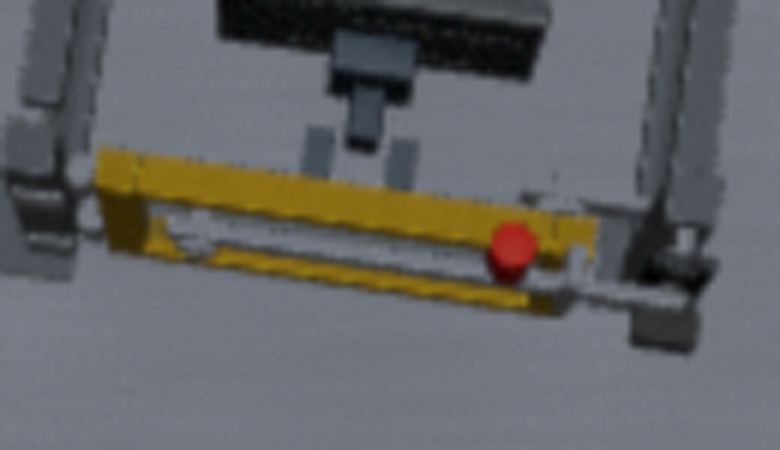

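View pics/s4c.png

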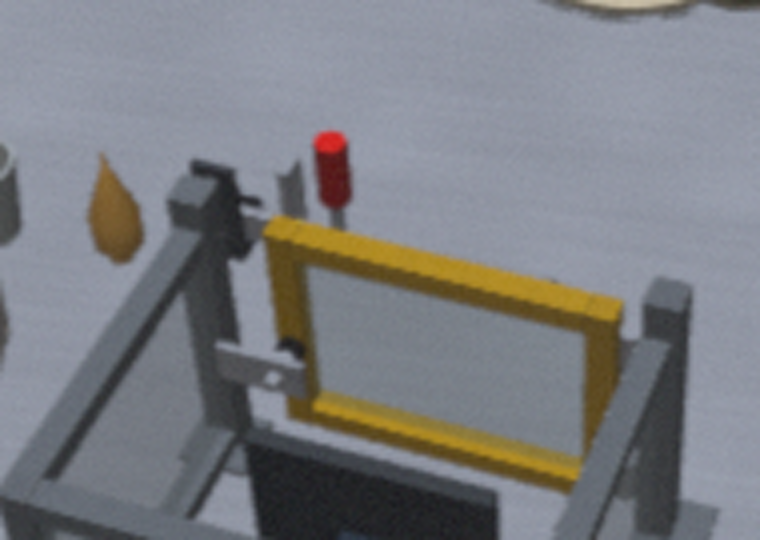

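The gate is shut. The bar tip at (680,298) in the top crop sits behind the lip block at (665,330), and nothing touches the gate.

```bash
python3 -c "
from rig import ctrl;print(ctrl.finish_job())"
```

```text
the job is handed in; nothing more can be done
None
```

The gate is shut and the latch bar is down behind the catch lip; the pictures taken after I let go show it holding, and the job was handed in at about 12 s with no verdict returned.

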